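Open the larger watering valve by exactly one turn

ROBOT

A 6-joint arm with a two-finger parallel gripper is mounted at the origin on a cart in front of the work surface, level with it; the furniture and walls round the work are solid. World frame = base frame: x ahead of the robot, y to its left, z up, the work surface at z = 0. Lengths are in m, angles in rad, forces in N, time in s.
With the tool pointing down it reaches from about 0.225 to 0.725 m from the base axis. Payload 3.1 kg.
Tool frame: the origin (TCP) lies at the very end of the fingers, on their centre line; the grasp point (between the pads) lies 19 mm behind it; z points along the fingers, y is the direction in which the jaws open and shut (so a half turn about z gives the same grasp; the last joint's range is limited). The gripper opens to 85 mm and grips with 20 to 120 N. Pads are 22 mm wide; open, the fingers measure 114 mm over their backs; the gripper's body (76 mm by 85 mm) begins 54 mm behind the grasp point. The pads swing forward as they close: fully open they stand 13 mm farther back than shut.
Start: joints at [-1.337, 0.048, 0.099, 1.622, 0, 1.443], TCP at [0.186, -0.491, 0.231] pointing down, gripper open.
Joint ranges: [-2.91, 2.91], [-0.99, 1.94], [-1.21, 1.42], [-2.12, 2.29], [-1.49, 1.47], [-3.14, 3.14]. Speed limits (rad/s): [2.79, 2.79, 3.14, 3.14, 3.14, 3.14].

INTERFACE

Orientations are given as a unit quaternion [w, x, y, z].
In Python, from cell import arm gives the robot as it stands.
- The arm moves only by the tool step_arm, never from a script. Its argument "steps" is a list of rows, each a list of 3 entries, a list of its own where there are three numbers: the gripper command: -1 is fully open, 1 is shut, values between are in proportion, then the shift along the tool's x, y, z in mm, then the turn about the tool's z in degrees. In form: [[hand, [dx, dy, dz], yaw], ...]. A call has exactly 10 rows; each row shifts and turns the commanded pose from where the row before left it, along the tool's axes as they then stand; what a row does not reach is not made up. A row lasts 1/10 s, in which the tool goes at most 50 mm and 8.59 degrees, less where a joint would pass 70% of its speed; a pose out of reach is approached as far as the arm can. A call is refused whole if a number of a shift passes 50 or a number of a turn 8.59, either way. A call with a gripper value outside its range is refused whole. The fingers move at their own pace and stop on an object; "grip_force" is the grip in N (left out, the last holds). Time passes only in rows, so rows that do not move let the fingers close, or fill a call up. It gives the time, the measured TCP pose, the force and the opening at its end, in the units of the state.
- arm.observe(): the state, without advancing time (a new reading comes with each control period).
- arm.get_image(name): name is "side" or "top" or "wrist"; returns the picture (480x640x3 uint8, red, green, blue); there is no depth.
- arm.calibration(name): a dict with "vertical_fov" (degrees; the focal length in pixels is half the picture's height over the tangent of half this angle, whatever the lens; pixels are square), "cx", "cy" (the principal point, pixels), "dist" ([k1, k2, p1, p2, k3] as OpenCV has them; the pictures are not rectified), "R" (3x3) and "t" (3): a world point X has camera coordinates R X + t; the wrist camera has in their place "hand_eye" (4x4, takes a point from camera to tool coordinates, whose origin is the TCP and whose axes are the flange's). Camera axes: x right, y down, z forward; pixel columns grow to the right and rows downward; lengths in m; the calibration is good to about 2 mm. A picture is of the moment at which its call begins: read the wrist's pose just before it. calibration takes no time and is no camera call.
- arm.close_job(): hands the job in, once; it reports no verdict.
The state is a dict: "t": time; "joints": joint angles; "joint_velocities": joint speeds; "joint_torque": joint torques, N m; "eef_pos": TCP position; "tcp_rot": TCP orientation; "force": force on the tool from outside, world axes, zero at the start; "ft_torque": the same for the moment, N m; "grip_width": finger opening in m.
Only numpy, scipy, OpenCV 4.12 (cv2) and the standard library are available. Lean on these libraries where they do the work, as an engineer would, in place of code of your own. Each camera call takes 0.05 s, during which the arm holds its last target.

TASK

Open the larger of the two watering valves by exactly one full turn: push its hand wheel round counterclockwise (seen from above) by the upright wooden handle until the handle stands over the valve's steel pointer again, where it starts, and do not run well past it. Only push gently with the fingertips or the outside of the fingers, gripping nothing, then move clear of everything. Leave the smaller valve as it is and do not disturb the things lying about.

Things in the scene. Friction and masses are not known exactly. Their poses are not given: they have to be found in the camera images.
- big_valve: the larger of two brass valves, bolted down: round dark steel flange 104 mm across, its underside on the table; origin = centre of the underside, z up along the wheel's upright axis. Hose stubs stick out 66 mm along its +y and -y at a height of 29 mm. Its fixed steel pointer lies under the wheel along its -x and ends outside the rim
- big_pointer (a point): tip of the larger valve's fixed steel pointer, 84 mm from the wheel's axis, 64 mm above the table, lower than the rim
- big_hub (a point): centre of the larger hand wheel, on its axis, 75 mm above the table. The wheel lies level: grey rim of 66 mm mean radius (144 mm across outside), rim 12 mm thick (top 81 mm above the table), three spokes, hub top 88 mm above the table
- big_grip (a point): middle of the larger wheel's upright wooden handle, 105 mm above the table, 62 mm from the wheel's axis. The handle is round, 15 to 18 mm across, spins freely about its own upright pin, and is fixed on the wheel where one spoke meets the rim, and stands from 81 to 128 mm above the table
- big_handle: that same handle; origin on the handle's centre line at 75 mm above the table, 62 mm from the wheel's axis
- big_wheel (a joint): turn of the larger wheel, rad: 0 = shut, handle over the pointer (as it starts); grows counterclockwise seen from above; 6.283 = one full turn open, handle over the pointer again. It can turn on to 12.5 and cannot turn below -0.02. It is stiff (about 1.6 N at the handle) and stays where it is left
- small_valve: the smaller valve, of the same shape and make, bolted down: flange 83 mm across, wheel 100 mm across outside at the same height, same upright handle (top 128 mm above the table) 40 mm from its axis; origin = centre of the underside. The two valves stand side by side, either one at the left, turned any way
- small_hub (a point): centre of the smaller wheel, on its axis, 75 mm above the table
- small_grip (a point): middle of the smaller wheel's upright handle, 105 mm above the table, 40 mm from its axis
- small_wheel (a joint): turn of the smaller wheel, rad: 0 = shut with its handle over its pointer, grows counterclockwise; it starts between 0 and 1.5 and is to stay as it is
- felt_pen: teal felt pen lying flat between the two valves, 138 mm long, 12 mm high; origin at the centre of its underside
- clay_pot: small empty clay pot, 62 mm across, 56 mm high, on the robot's side of the valves; origin at the centre of its underside
- tin: round shallow tin with lid, 70 mm across, 36 mm high, beyond the valves; origin at the centre of its underside
- masking_tape: roll of masking tape lying flat, 91 mm across, 24 mm high, beyond the valves to the right; origin at the centre of its underside
- wood_dibber: turned wooden dibber lying down, 168 mm long, 27 mm thick, beyond the valves to the left; origin at the centre of its underside
- red_secateurs: secateurs with red handles lying flat, 179 mm long, 18 mm high, beyond the valves; origin at the centre of its underside

How it is judged:
On the way, in this order (a step that is already met when the one before it is completed fails the run):
1. the larger wheel is on its way round, between a quarter and three quarters of a turn, pushed by its handle (value of joint big_wheel between 1.57 and 4.71 rad and contact force between the fingers and big_handle above 0.3 N).
2. the larger wheel has come to one full turn (value of joint big_wheel between 6.103 and 6.463 rad), for 0.1 s.
At the end, for the whole second after the job is handed in: The larger wheel rests at one full turn from shut, within 0.18 rad (10 degrees; its handle within 11.5 mm of where it began), and the robot is clear of it (all of step 2 and velocity of joint big_wheel between -0.05 and 0.05 rad/s and distance of big_handle from where it was at the start of the episode below 0.0115 m); the robot touches nothing.
It fails at once if the larger wheel is pushed more than 0.45 rad past one full turn (value of joint big_wheel above 6.733 rad).
It fails at once if the smaller wheel is turned: its handle moves more than 8 mm (distance of small_grip from where it was at the start of the episode above 0.008 m).
It fails at once if the handle is gripped or shoved with more than 18 N (contact force between the fingers and big_handle above 18 N).
It fails at once if a thing lying about is moved by more than 15 mm or lifted (distance of any of felt_pen, clay_pot, tin, masking_tape, wood_dibber, red_secateurs from where it was at the start of the episode above 0.015 m).
It also fails if it takes over 53 s, if anything falls off the work surface, if the arm or the gripper's body presses on something with over 40 N, if the wrist force passes 120 N, or if a joint passes its speed limit or range.

## Working session

There is one attempt and no reset: what is moved stays moved. The work goes in short steps, Python scripts to look and compute and a tool call to move; the robot and the scene stay as the last step left them, time stands still between calls to the robot, and variables do not carry over. Pictures are saved under pics/ and viewed, and the job is handed in when it is done.

Besides the shell and the picture viewer there is one more tool, called after "Request:" in YAML: its name, and indented under it one key for each argument. step_arm: Moves the arm, as the interface text tells. Its arguments: {"type":"object","properties":{"steps":{"type":"array","items":{"type":"array"}},"grip_force":{"type":"number"}},"required":["steps"]}

```bash
mkdir -p pics; ls; python3 - <<'E'
from cell import arm
import cv2
o=arm.observe(); print(o)
for n in ["top","side"]:
    im=arm.get_image(n); cv2.imwrite(f"pics/{n}0.png",im[:,:,::-1]); c=arm.calibration(n); print(n,c)
print(arm.calibration("wrist"))
E
```

```text
pics
{'t': 0.0, 'joints': array([-1.33676274e+00,  4.87654975e-02,  9.75758110e-02,  1.62200136e+00,
        3.12503070e-05,  1.44298579e+00]), 'joint_velocities': array([-0.00073864,  0.0011975 ,  0.00027891, -0.00074992, -0.00075694,
        0.00150833]), 'joint_torque': array([ 3.28794640e-04, -3.38785994e+01,  3.20013785e+01,  2.04664090e-02,
       -7.26691087e-05,  1.34637794e-06]), 'eef_pos': array([ 0.18569778, -0.49040156,  0.23009846]), 'tcp_rot': array([-1.19650275e-03,  9.83677497e-01,  1.79936513e-01, -4.79607012e-05]), 'force': array([ 0.06509055,  0.60284606, -0.60210288]), 'ft_torque': array([-0.05844239,  0.01375804,  0.02895577]), 'grip_width': 0.08567117861513486}
top {'vertical_fov': 50.63507263657946, 'cx': 315.20086129706823, 'cy': 234.90141846821584, 'dist': array([-0.0249501,  0.       ,  0.       ,  0.       ,  0.       ]), 'R': array([[-0.01503905, -0.99973003,  0.01771135],
       [-0.98016446,  0.01123929, -0.1978669 ],
       [ 0.19761442, -0.02033577, -0.98006887]]), 't': array([0.21122322, 0.53692534, 0.85162406])}
side {'vertical_fov': 46.2100783309175
[... 160 characters left out ...]
, -0.4506608 ,  0.00899537],
       [-0.307132  ,  0.59350514, -0.7439231 ],
       [ 0.32991818, -0.66682568, -0.66820469]]), 't': array([0.57773246, 0.0978808 , 1.26364864])}
{'vertical_fov': 58.60222864240351, 'cx': 325.05588612641236, 'cy': 240.20787975863314, 'dist': array([-0.02121435,  0.        ,  0.        ,  0.        ,  0.        ]), 'hand_eye': array([[ 2.98609567e-04, -9.44514630e-01, -3.28469215e-01,
         8.44006498e-02],
       [ 9.99999941e-01,  2.26124125e-04,  2.58873593e-04,
         4.98145776e-04],
       [-1.70235082e-04, -3.28469273e-01,  9.44514641e-01,
        -1.43124561e-01],
       [ 0.00000000e+00,  0.00000000e+00,  0.00000000e+00,
         1.00000000e+00]])}
```

View pics/top0.png

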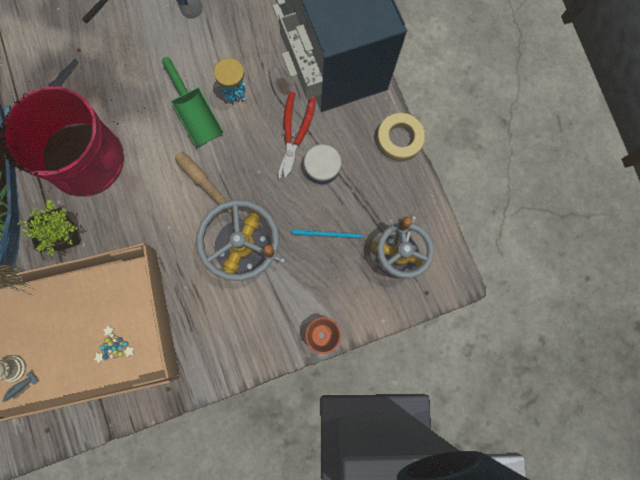

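View pics/side0.png

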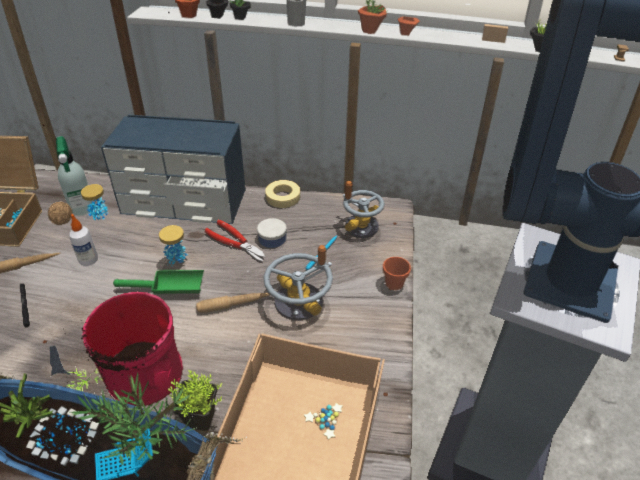

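The top view shows the big valve with its hub near (237,240), handle near (268,250) and pointer tip near (281,260). The small valve is near (405,248). I'll zoom in next to measure.

```bash
python3 - <<'E'
import cv2
a=cv2.imread("pics/top0.png")[185:295,185:345]; cv2.imwrite("pics/topz.png",cv2.resize(a,None,fx=5,fy=5,interpolation=cv2.INTER_CUBIC))
a=cv2.imread("pics/side0.png")[235:335,240:400]; cv2.imwrite("pics/sidez.png",cv2.resize(a,None,fx=5,fy=5,interpolation=cv2.INTER_CUBIC))
E
```

```text
(no output)
```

View pics/topz.png

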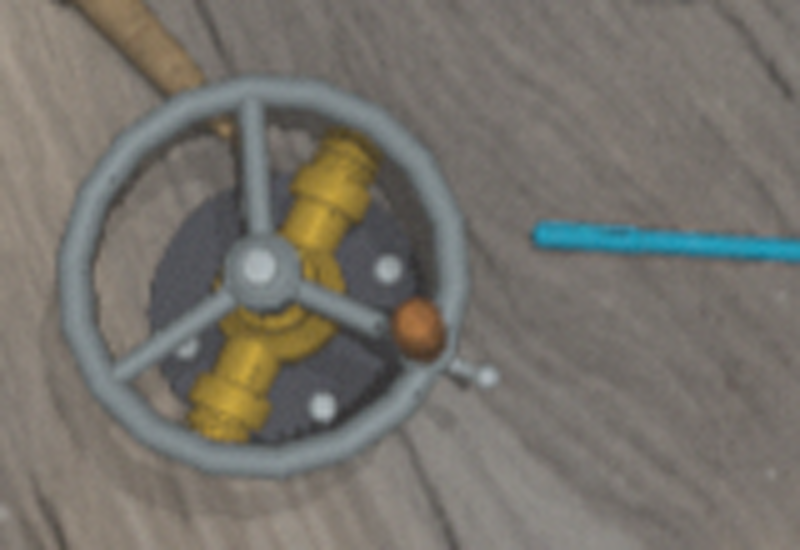

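View pics/sidez.png

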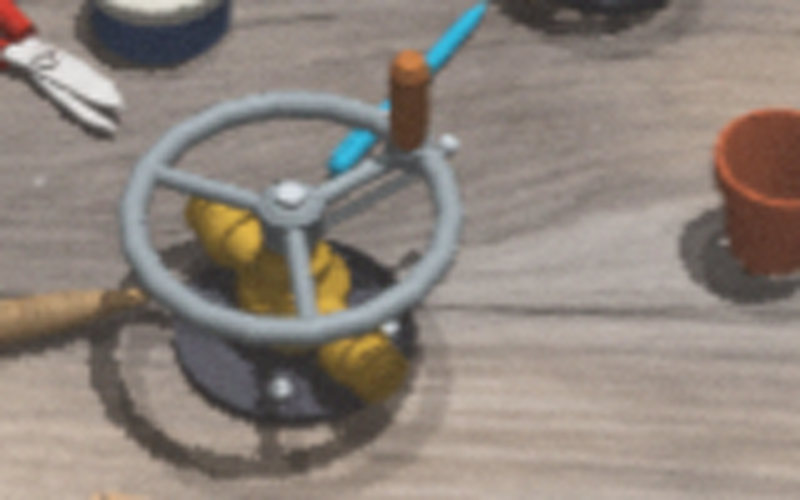

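```bash
cat > h.py <<'E'
import numpy as np, cv2
from cell import arm
def ray(n,uv,z,wp=None):
    c=arm.calibration(n); f=240/np.tan(np.radians(c["vertical_fov"]/2))
    K=np.array([[f,0,c["cx"]],[0,f,c["cy"]],[0,0,1]])
    p=cv2.undistortPoints(np.array([[uv]],float),K,c["dist"])[0,0]; d=np.array([p[0],p[1],1])
    R=np.array(c["R"]);t=np.array(c["t"]); o=-R.T@t; d=R.T@d
    return o+d*(z-o[2])/d[2]
def proj(n,X):
    c=arm.calibration(n); f=240/np.tan(np.radians(c["vertical_fov"]/2))
    K=np.array([[f,0,c["cx"]],[0,f,c["cy"]],[0,0,1]])
    return cv2.projectPoints(np.array(X,float).reshape(-1,1,3),cv2.Rodrigues(np.array(c["R"]))[0],np.array(c["t"]),K,c["dist"])[0][:,0]
E
python3 - <<'E'
from h import *
T=lambda u,v:(u/5+185,v/5+185); S=lambda u,v:(u/5+240,v/5+235)
print("hub",ray("top",T(259,264),.088),ray("side",S(291,192),.088))
print("hdl",ray("top",T(418,320),.128),ray("side",S(410,60),.128))
print("ptr",ray("top",T(487,377),.064),ray("side",S(449,145),.064))
for e in [(60,276),(468,276),(264,76),(264,476)]: print("rim",ray("top",T(*e),.075))
for e in [(120,215),(462,215)]: print("rimside",ray("side",S(*e),.075))
for n,uv,z in [("penL",(293,232),.01),("penR",(362,237),.01),("smallhub",(406,249),.088),("smallh",(406,222),.128),("smallrim l",(378,250),.075),("pot",(323,335),.056),("tin",(322,162),.036),("dibber tip",(222,202),.01),("dib end",(180,157),.02),("box corner",(150,245),.05),("box corner2",(175,375),.05)]: print(n,ray("top",uv,z).round(3))
E
```

```text
hub [0.52887279 0.33836755 0.088     ] [0.52925841 0.33984584 0.088     ]
hdl [0.50193308 0.28132459 0.128     ] [0.50266713 0.28501779 0.128     ]
ptr [0.492695   0.26198417 0.064     ] [0.49411712 0.26330692 0.064     ]
rim [0.52800954 0.40866688 0.075     ]
rim [0.52638055 0.26796504 0.075     ]
rim [0.598662   0.33944667 0.075     ]
rim [0.45795439 0.33733438 0.075     ]
rimside [0.59197483 0.37291604 0.075     ]
rimside [0.46642721 0.3080145  0.075     ]
penL [0.554 0.245 0.01 ]
penR [0.543 0.116 0.01 ]
smallhub [0.506 0.05  0.088]
smallh [0.544 0.056 0.128]
smallrim l [0.507 0.096 0.075]
pot [0.364 0.193 0.056]
tin [0.682 0.189 0.036]
dibber tip [0.613 0.378 0.01 ]
dib end [0.7   0.458 0.02 ]
box corner [0.525 0.497 0.05 ]
box corner2 [0.301 0.444 0.05 ]
```

Hub ≈ (0.5285, 0.339) and the handle starts at ≈ -115° about it. I'll close the fingers and turn the tool so its x points along world +Y and its y along world +X.

Request:
step_arm:
  steps:
    - [1,[0,0,0],-8.5]
    - [1,[0,0,0],-8.5]
    - [1,[0,0,0],-8.5]
    - [1,[0,0,0],-8.5]
    - [1,[0,0,0],-8.5]
    - [1,[0,0,0],-8.5]
    - [1,[0,0,0],-8.5]
    - [1,[0,0,0],-8.5]
    - [1,[0,0,0],-1.3]
    - [1,[0,0,0],0]
  grip_force: 20

```text
t: 1.1
eef_pos: [0.1857, -0.4908, 0.2308]
tcp_rot: [-0.0, 0.708, 0.706, 0.0]
force: [0.8, -0.3, -0.0]
grip_width: 0.0
```

Request:
step_arm:
  steps:
    - [1,[20,7,0],0]
    - [1,[40,14,0],0]
    - [1,[40,14,0],0]
    - [1,[40,14,0],0]
    - [1,[40,14,0],0]
    - [1,[40,14,0],0]
    - [1,[40,14,0],0]
    - [1,[40,14,0],0]
    - [1,[40,14,0],0]
    - [1,[40,14,0],0]

```text
t: 2.1
eef_pos: [0.3188, -0.1094, 0.2314]
tcp_rot: [0.001, 0.708, 0.706, 0.0]
force: [0.8, -0.0, 0.3]
grip_width: 0.0003
```

Request:
step_arm:
  steps:
    - [1,[40,15,0],0]
    - [1,[40,15,0],0]
    - [1,[40,15,0],0]
    - [1,[40,15,0],0]
    - [1,[40,15,0],0]
    - [1,[40,15,0],0]
    - [1,[40,15,0],0]
    - [1,[40,15,0],0]
    - [1,[40,15,0],0]
    - [1,[20,10,0],0]

```text
t: 3.1
eef_pos: [0.4637, 0.2722, 0.2306]
tcp_rot: [-0.0, 0.707, 0.707, 0.0]
force: [-0.4, -0.3, 0.4]
grip_width: -0.0001
```

Request:
step_arm:
  steps:
    - [1,[20,6,0],0]
    - [1,[16,4,0],0]
    - [1,[0,0,20],0]
    - [1,[0,0,20],0]
    - [1,[0,0,15],0]
    - [1,[0,0,15],0]
    - [1,[0,0,10],0]
    - [1,[0,0,0],0]
    - [1,[0,0,0],0]
    - [1,[0,0,0],0]

```text
t: 4.1
eef_pos: [0.4741, 0.3054, 0.1525]
tcp_rot: [0.0, 0.707, 0.707, 0.001]
force: [-0.4, 0.4, 0.5]
grip_width: -0.0
```

```bash
python3 - <<'E'
from h import *
o=arm.observe(); print(o["eef_pos"],o["joints"].round(2))
for n in ["side","wrist"]:
    im=arm.get_image(n)[:,:,::-1]; 
    if n=="side": im=cv2.resize(im[150:350,200:440],None,fx=3,fy=3)
    cv2.imwrite(f"pics/{n}1.png",im)
E
```

```text
[0.47406984 0.30539538 0.15252392] [ 0.45  0.14  0.04  1.47 -0.    2.02]
```

View pics/side1.png

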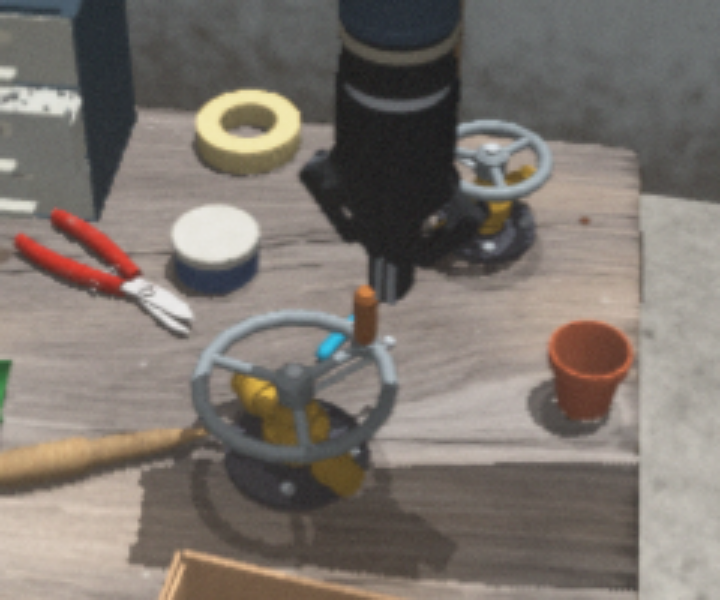

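View pics/wrist1.png

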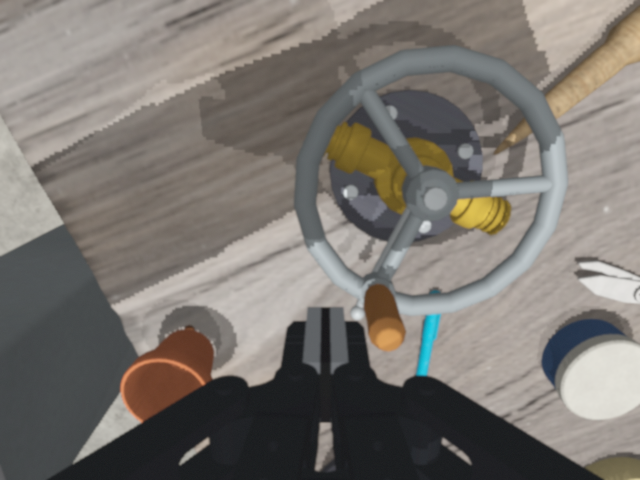

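The wrist view shows the handle top at (387,340) and the fingertips at (325,310), to the clockwise side of it with a gap. The knuckles spread about 35 mm above the tips, so I'll work at TCP z ≈ 0.108.

```bash
python3 - <<'E'
import numpy as np
H=np.array([528.5,339.]); p=np.array([474.,305.5])
phis=np.concatenate([np.arange(-145,-129,3),np.arange(-125,200,5)])
i=0;row=[]
for f in phis:
    q=H+62*np.array([np.cos(np.radians(f)),np.sin(np.radians(f))])
    d=np.round(q-p); p=p+d; row.append([int(d[1]),int(d[0])])
    if len(row)==10: print(f,p,row); row=[]
print(f,p,row)
E
```

```text
-110 [507.  280.5] [[-2, 4], [-3, 2], [-2, 2], [-3, 2], [-2, 2], [-2, 3], [-3, 4], [-3, 4], [-3, 5], [-2, 5]]
-60 [559.  285.5] [[-1, 5], [-2, 6], [0, 5], [0, 6], [0, 5], [0, 5], [2, 6], [1, 5], [2, 5], [3, 4]]
-10 [590.  328.5] [[3, 5], [3, 4], [4, 4], [4, 4], [4, 3], [4, 3], [5, 3], [5, 2], [5, 1], [6, 2]]
40 [576.  378.5] [[5, 0], [6, 0], [5, 0], [5, 0], [6, -2], [5, -1], [5, -2], [4, -3], [5, -3], [4, -3]]
90 [528.  400.5] [[4, -4], [4, -4], [3, -4], [3, -4], [3, -5], [2, -5], [1, -5], [2, -6], [0, -5], [0, -6]]
140 [481.  378.5] [[0, -5], [0, -5], [-2, -6], [-1, -5], [-2, -5], [-3, -4], [-3, -5], [-3, -4], [-4, -4], [-4, -4]]
190 [467.  328.5] [[-4, -3], [-4, -3], [-5, -3], [-5, -2], [-5, -1], [-6, -2], [-5, 0], [-6, 0], [-5, 0], [-5, 0]]
195 [469.  322.5] [[-6, 2]]
```

Request:
step_arm:
  steps:
    - [1,[0,0,10],0]
    - [1,[0,0,10],0]
    - [1,[0,0,10],0]
    - [1,[0,0,8],0]
    - [1,[0,0,6],0]
    - [1,[0,0,0],0]
    - [1,[0,0,0],0]
    - [1,[0,0,0],0]
    - [1,[0,0,0],0]
    - [1,[0,0,0],0]

```text
t: 5.2
eef_pos: [0.4737, 0.3053, 0.1079]
tcp_rot: [0.0, 0.707, 0.707, 0.0]
force: [-0.3, -0.2, 0.2]
grip_width: 0.0001
```

Request:
step_arm:
  steps:
    - [1,[-2,4,0],0]
    - [1,[-3,2,0],0]
    - [1,[-2,2,0],0]
    - [1,[-3,2,0],0]
    - [1,[-2,2,0],0]
    - [1,[-2,3,0],0]
    - [1,[-3,4,0],0]
    - [1,[-3,4,0],0]
    - [1,[-3,5,0],0]
    - [1,[-2,5,0],0]

```text
t: 6.2
eef_pos: [0.5067, 0.2796, 0.1071]
tcp_rot: [-0.0, 0.707, 0.707, -0.0]
force: [-1.5, 0.9, -0.7]
grip_width: 0.0001
```

Contact force is about 1.7 N, as expected. Continuing.

Request:
step_arm:
  steps:
    - [1,[-1,5,0],0]
    - [1,[-2,6,0],0]
    - [1,[0,5,0],0]
    - [1,[0,6,0],0]
    - [1,[0,5,0],0]
    - [1,[0,5,0],0]
    - [1,[2,6,0],0]
    - [1,[1,5,0],0]
    - [1,[2,5,0],0]
    - [1,[3,4,0],0]

```text
t: 7.2
eef_pos: [0.5592, 0.2848, 0.1072]
tcp_rot: [0.0, 0.707, 0.707, -0.0]
force: [-1.5, -1.7, -0.5]
grip_width: -0.0002
```

```bash
python3 - <<'E'
from h import *
o=arm.observe(); print(o["eef_pos"],o["force"],o["joints"].round(2))
n="side";im=arm.get_image(n)[:,:,::-1]; im=cv2.resize(im[150:350,200:440],None,fx=3,fy=3)
cv2.imwrite(f"pics/{n}2.png",im)
E
```

```text
[0.55916548 0.28484959 0.1072385 ] [-1.49112214 -1.73571994 -0.52613379] [ 0.36  0.32  0.16  1.41 -0.    1.94]
```

View pics/side2.png

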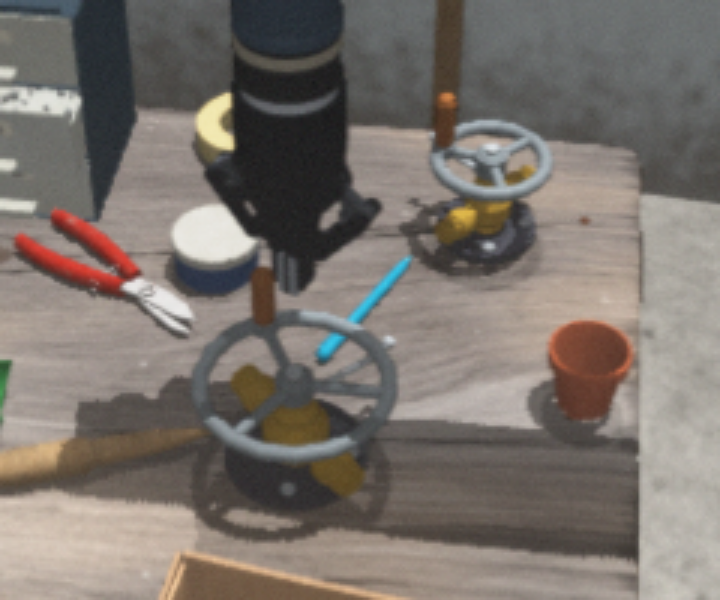

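The wheel has turned about 75°: the handle is at (263,295) and the fingers trail it at (290,280). The pen and the small valve haven't moved. Continuing.

Request:
step_arm:
  steps:
    - [1,[3,5,0],0]
    - [1,[3,4,0],0]
    - [1,[4,4,0],0]
    - [1,[4,4,0],0]
    - [1,[4,3,0],0]
    - [1,[4,3,0],0]
    - [1,[5,3,0],0]
    - [1,[5,2,0],0]
    - [1,[5,1,0],0]
    - [1,[6,2,0],0]

```text
t: 8.25
eef_pos: [0.5895, 0.3285, 0.1074]
tcp_rot: [0.0, 0.707, 0.707, -0.0]
force: [-1.2, -2.0, -0.1]
grip_width: 0.0001
```

Request:
step_arm:
  steps:
    - [1,[5,0,0],0]
    - [1,[6,0,0],0]
    - [1,[5,0,0],0]
    - [1,[5,0,0],0]
    - [1,[6,-2,0],0]
    - [1,[5,-1,0],0]
    - [1,[5,-2,0],0]
    - [1,[4,-3,0],0]
    - [1,[5,-3,0],0]
    - [1,[4,-3,0],0]

```text
t: 9.25
eef_pos: [0.575, 0.3783, 0.1074]
tcp_rot: [0.0, 0.707, 0.707, -0.0]
force: [0.4, -4.2, 1.6]
grip_width: 0.0002
```

Request:
step_arm:
  steps:
    - [1,[4,-4,0],0]
    - [1,[4,-4,0],0]
    - [1,[3,-4,0],0]
    - [1,[3,-4,0],0]
    - [1,[3,-5,0],0]
    - [1,[2,-5,0],0]
    - [1,[1,-5,0],0]
    - [1,[2,-6,0],0]
    - [1,[0,-5,0],0]
    - [1,[0,-6,0],0]

```text
t: 10.25
eef_pos: [0.5271, 0.4002, 0.1074]
tcp_rot: [0.0, 0.707, 0.707, 0.0]
force: [2.8, -1.2, -0.4]
grip_width: -0.0003
```

```bash
python3 - <<'E'
from h import *
o=arm.observe(); print(o["eef_pos"],o["force"],o["joints"].round(2))
n="side";im=arm.get_image(n)[:,:,::-1]; im=cv2.resize(im[150:350,200:440],None,fx=3,fy=3)
cv2.imwrite(f"pics/{n}3.png",im)
E
```

```text
[0.52713521 0.40020144 0.10743946] [ 2.76064417 -1.16673355 -0.41627154] [ 0.55  0.41  0.28  1.44 -0.    2.12]
```

View pics/side3.png

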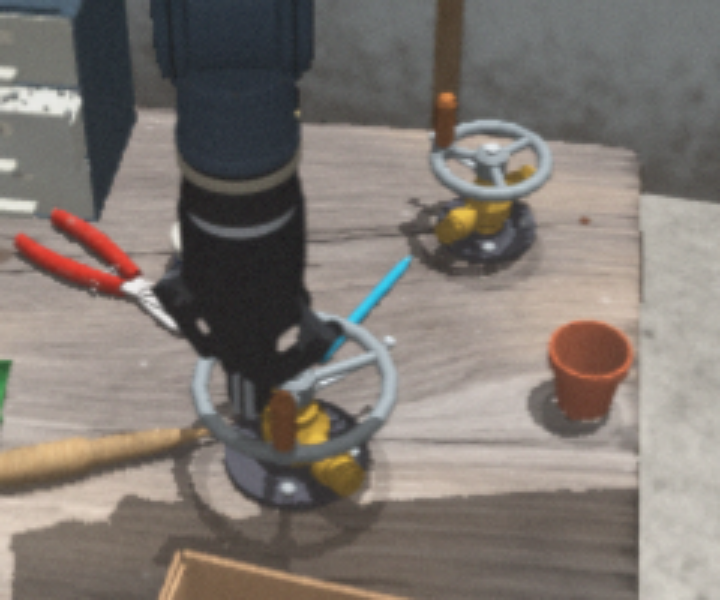

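The handle is at (284,420), about 225° round, with the fingers behind it. Forces are still low, so I'll continue.

Request:
step_arm:
  steps:
    - [1,[0,-5,0],0]
    - [1,[0,-5,0],0]
    - [1,[-2,-6,0],0]
    - [1,[-1,-5,0],0]
    - [1,[-2,-5,0],0]
    - [1,[-3,-4,0],0]
    - [1,[-3,-5,0],0]
    - [1,[-3,-4,0],0]
    - [1,[-4,-4,0],0]
    - [1,[-4,-4,0],0]

```text
t: 11.3
eef_pos: [0.4801, 0.3778, 0.1074]
tcp_rot: [-0.0, 0.707, 0.707, 0.0]
force: [2.1, 1.9, 0.0]
grip_width: 0.0002
```

Request:
step_arm:
  steps:
    - [1,[-4,-3,0],0]
    - [1,[-4,-3,0],0]
    - [1,[-5,-3,0],0]
    - [1,[-5,-2,0],0]
    - [1,[-5,-1,0],0]
    - [1,[-6,-2,0],0]
    - [1,[-5,0,0],0]
    - [1,[-6,0,0],0]
    - [1,[-5,0,0],0]
    - [1,[-5,0,0],0]

```text
t: 12.3
eef_pos: [0.4663, 0.3277, 0.1072]
tcp_rot: [-0.0, 0.707, 0.707, -0.0]
force: [0.1, 1.7, 0.2]
grip_width: -0.0003
```

```bash
python3 - <<'E'
from h import *
o=arm.observe(); print(o["eef_pos"],o["force"],o["joints"].round(2))
for n in ["side","wrist","top"]:
    im=arm.get_image(n)[:,:,::-1]
    if n=="side": im=cv2.resize(im[200:340,220:400],None,fx=4,fy=4)
    if n=="top": im=cv2.resize(im[185:295,185:345],None,fx=5,fy=5)
    cv2.imwrite(f"pics/{n}4.png",im)
E
```

```text
[0.46628328 0.32768279 0.10724836] [0.13826144 1.74620774 0.16103911] [ 0.49  0.17 -0.01  1.39  0.    2.07]
```

View pics/side4.png

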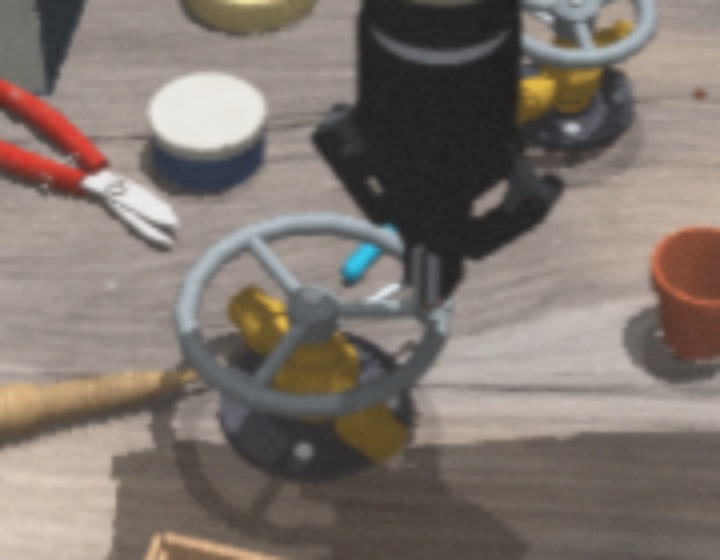

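View pics/wrist4.png

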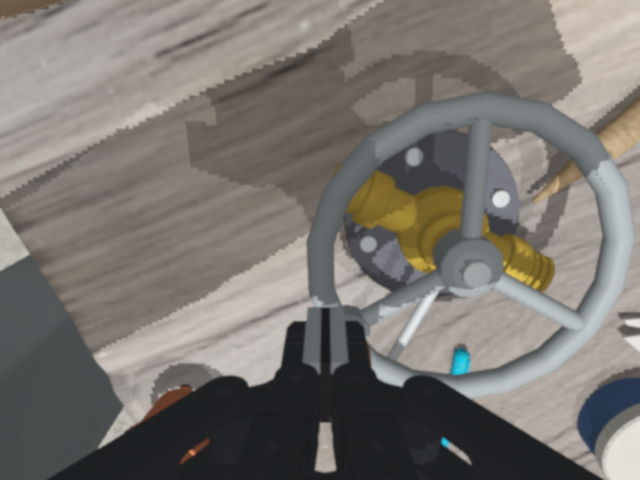

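View pics/top4.png

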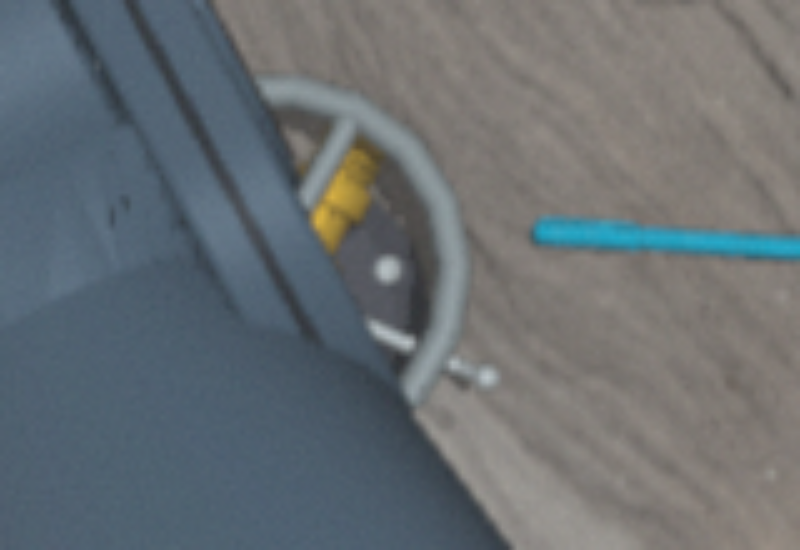

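```bash
python3 - <<'E'
from h import *
H=np.array([.5285,.339])
T=lambda u,v:(u/5+185,v/5+185); S=lambda u,v:(u/4+220,v/4+200)
W=lambda p:np.degrees(np.arctan2(*(p[:2]-H)[::-1]))%360
print(W(ray("top",T(350,122),.075)))
print(W(ray("side",S(256,240),.075)), W(ray("side",S(265,385),.075)))
E
```

```text
330.70816911444876
329.2848192633729 92.26583888400798
```

The spokes put the handle at ≈210° with the tool at 190°, so the lag is 20°. The target is 245°. I'll advance the tool to ≈222° and look again.

Request:
step_arm:
  steps:
    - [1,[-4,2,0],0]
    - [1,[-4,1,0],0]
    - [1,[-4,2,0],0]
    - [1,[-4,2,0],0]
    - [1,[-4,2,0],0]
    - [1,[-3,2,0],0]
    - [1,[-4,2,0],0]
    - [1,[-3,3,0],0]
    - [1,[0,0,0],0]
    - [1,[0,0,0],0]

```text
t: 13.45
eef_pos: [0.4827, 0.2974, 0.1074]
tcp_rot: [0.001, 0.707, 0.707, -0.0]
force: [-0.1, 0.7, 0.6]
grip_width: -0.0
```

```bash
python3 - <<'E'
from h import *
o=arm.observe(); print(o["eef_pos"],o["force"],o["joints"].round(2))
for n in ["side","top"]:
    im=arm.get_image(n)[:,:,::-1]
    if n=="side": im=cv2.resize(im[235:335,240:400],None,fx=5,fy=5)
    if n=="top": im=cv2.resize(im[185:295,185:345],None,fx=5,fy=5)
    cv2.imwrite(f"pics/{n}5.png",im)
E
```

```text
[0.48273829 0.29739886 0.10737478] [-0.0757508   0.72617651  0.63173545] [ 0.43  0.16 -0.02  1.39 -0.    2.01]
```

View pics/side5.png

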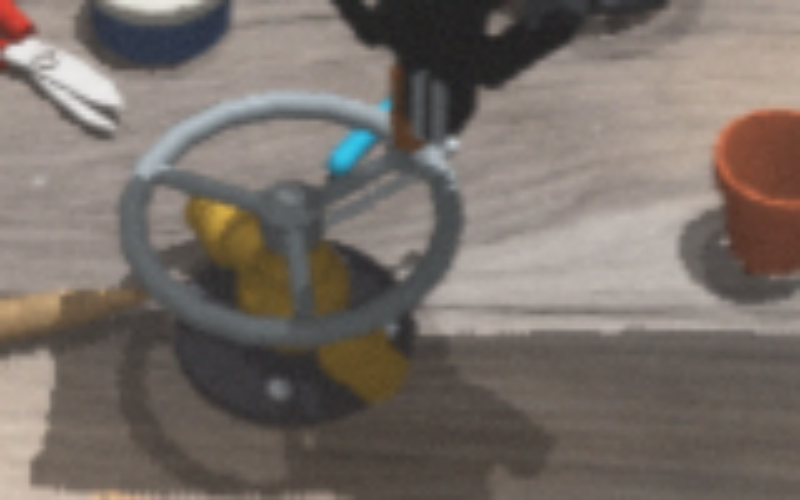

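View pics/top5.png

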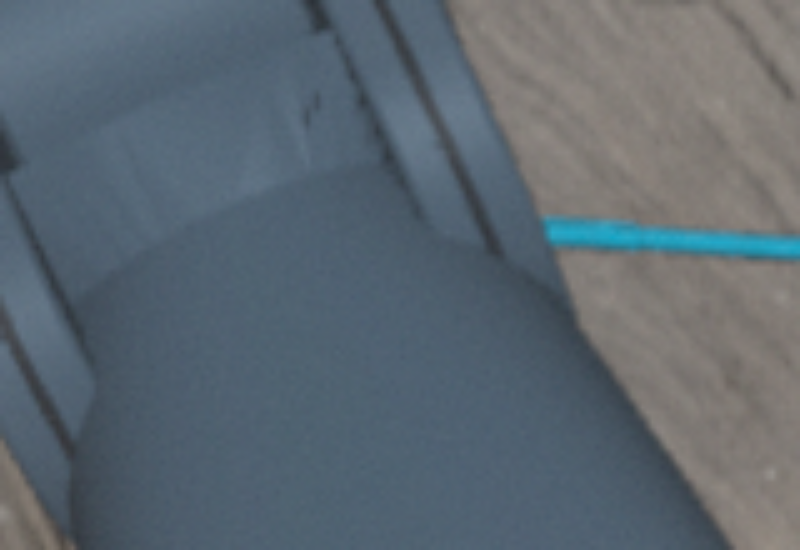

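The wheel already looks almost identical to the start view. I'll compare the spokes numerically.

```bash
python3 - <<'E'
import cv2,numpy as np
a=cv2.imread("pics/sidez.png");b=cv2.imread("pics/side5.png")
s=np.hstack([cv2.resize(x[80:360,100:480],None,fx=1.05,fy=1.05) for x in (a,b)])
cv2.imwrite("pics/cmp.png",s)
E
```

```text
(no output)
```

View pics/cmp.png

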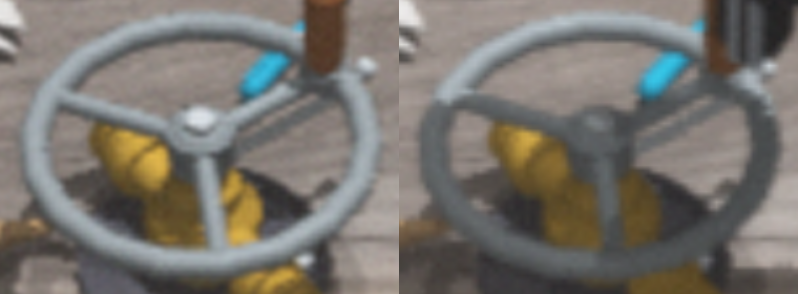

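The wheel is only about 2° short of the start position, well inside ±10°. I'll back off clockwise away from the handle, then go up and clear.

Request:
step_arm:
  steps:
    - [1,[4,-3,0],0]
    - [1,[4,-4,0],0]
    - [1,[4,-4,0],0]
    - [1,[4,-4,0],0]
    - [1,[0,0,-15],0]
    - [1,[0,0,-25],0]
    - [1,[0,0,-40],0]
    - [1,[0,0,-40],0]
    - [1,[0,0,-20],0]
    - [1,[0,0,0],0]

```text
t: 14.55
eef_pos: [0.4695, 0.3152, 0.2535]
tcp_rot: [0.002, 0.707, 0.707, 0.005]
force: [0.5, -0.2, -0.7]
grip_width: 0.0004
```

Request:
step_arm:
  steps:
    - [1,[-20,-8,0],0]
    - [1,[-40,-15,0],0]
    - [1,[-40,-15,0],0]
    - [1,[-40,-15,0],0]
    - [1,[-40,-15,0],0]
    - [1,[-40,-15,0],0]
    - [1,[-40,-15,0],0]
    - [1,[-40,-15,0],0]
    - [1,[-20,-8,0],0]
    - [1,[0,0,0],0]

```text
t: 15.55
eef_pos: [0.3454, -0.0077, 0.2467]
tcp_rot: [-0.0, 0.709, 0.706, -0.001]
force: [0.0, 1.1, -0.0]
grip_width: 0.0001
```

```bash
python3 - <<'E'
from h import *
o=arm.observe(); print(o["t"],o["eef_pos"],o["force"],abs(o["joint_velocities"]).max())
ims=[]
for n,z in (("top","topz"),("side","sidez")):
    im=arm.get_image(n)[:,:,::-1]; cv2.imwrite(f"pics/{n}6.png",im)
    r=cv2.imread(f"pics/{n}0.png")
    sl=(slice(185,295),slice(185,295)) if n=="top" else (slice(235,335),slice(255,355))
    ims.append(np.hstack([cv2.resize(x[sl],(400,300)) for x in (r,im)]))
cv2.imwrite("pics/cmp2.png",np.vstack(ims))
E
```

```text
15.55 [ 0.34542678 -0.00771816  0.24672408] [ 0.006493    1.06559445 -0.02695359] 0.060232537186169104
```

View pics/cmp2.png

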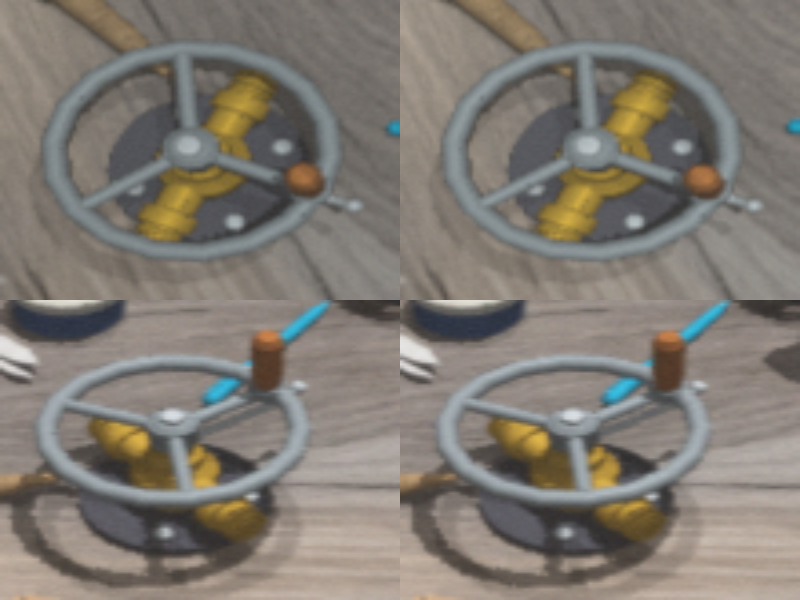

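View pics/top6.png

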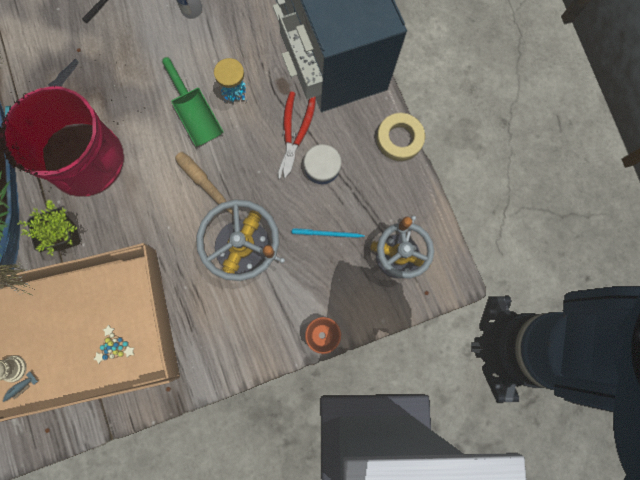

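The handle is back over the pointer at (268,250), within about 2° of the start view. Everything else is unmoved and the arm is clear. Handing in.

Request:
step_arm:
  steps:
    - [1,[0,0,0],0]
    - [1,[0,0,0],0]
    - [1,[0,0,0],0]
    - [1,[0,0,0],0]
    - [1,[0,0,0],0]
    - [1,[0,0,0],0]
    - [1,[0,0,0],0]
    - [1,[0,0,0],0]
    - [1,[0,0,0],0]
    - [1,[0,0,0],0]

```text
t: 16.65
eef_pos: [0.3466, -0.006, 0.2473]
tcp_rot: [0.0, 0.707, 0.707, 0.0]
force: [0.5, -0.1, -0.8]
grip_width: -0.0
```

```bash
python3 -c "
from cell import arm
print(arm.close_job())"
```

```text
the job is handed in; nothing more can be done
None
```

I turned the larger valve's wheel one full turn counterclockwise, pushing its handle with the outside of the closed fingers. Then I backed off, moved the arm clear and handed the job in at about 16.7 s.

- **Wheel position:** the last top and side pictures show the handle over the pointer again, about 2° short of the start view at most. The limit is 10°.
- **Forces:** readings were about 1.7 to 4.5 N during the push. They were taken only at the end of each move, so I did not see any peaks in between.
- **Surroundings:** by eye, the smaller valve and the things lying about looked unmoved in the last top picture. I did not measure them.
- **Failed checks:** none failed or disagreed. The hand-in gave no verdict.

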